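Lift the dark toast from the rack with the tongs

TASK

Take the dark wholegrain slice out of the toast rack with the tongs: pick the tongs up by their black grip pads without squeezing them shut, bring the open jaws in over the slice's front edge, one jaw on each side and about 30 mm deep, then close them on the slice and lift it, upright, until it is clear above the rack's hoops. Never touch any toast with the robot itself, leave the two pale slices standing in the rack and the mug and pepper mill where they are, and finish while still holding the dark slice up in the tongs, motionless.

Things in the scene. Friction and masses are not known exactly. Their poses are not given: they have to be found in the camera images.
- tongs: Steel serving tongs, 240 mm long, 24 mm tall, 100 g, lying on edge so the two arms open and close sideways. Origin: centre line, at the underside, below the middle of the black grip pads on the arms' outsides. +x points to the jaws, y across (closing direction), z up. Hinge at x = -90 mm, rear end -102 mm, jaws 95 to 135 mm. Balanced near the pads.
- left_pad (a point): Middle of the outer face of the left (+y) black rubber grip pad, 12 mm above the underside; pads are 76 mm long (along x), 22 mm tall. Over both pads: 49 mm when fully open (at rest), 38 mm when the jaws are 14 mm apart. A spring pushes back on each pad with about 6 N at first, 9 N at 38 mm. At 44 mm the tongs can be carried and the jaws are still 28 mm apart inside.
- right_pad (a point): The same point on the right (-y) grip pad.
- left_jaw_tip (a point): Inner face of the tip of the left (+y) jaw, 12 mm above the underside, 135 mm ahead of the tongs' origin. The jaws are flat plates 3 mm thick, 24 mm tall, 40 mm long; 41 mm apart inside at the tips (47 mm outside) when fully open.
- right_jaw_tip (a point): The same point on the right (-y) jaw.
- tongs_left (a joint): Closing angle (rad) of the left arm of the tongs: 0 fully open, 0.06 when the jaws are parallel and 14 mm apart, 0.075 at most. The right arm mirrors it.
- rack: Toast rack, fixed: beech board 108 x 124 x 12 mm with three slots along its y axis (y = -38, 0, +38 mm), each between two thin wire hoops 21 mm apart. Origin: under the board's centre; +x to the back, front to the robot's side. The hoops stand only beside the slices' rear half (x = 4 to 45 mm) and reach 77 mm above the worktop; the front half of each slice is free on both sides.
- dark_slice: Dark brown slice of crisp wholegrain toast with pale seeds, 90 deep (x) x 14 thick (y) x 94 mm tall, about 45 g, standing upright and loose between the hoops of any one of the three slots. Origin: centre of its underside, 12 mm above the worktop; +x to the back, z up; front edge at x = -45 mm. 24 mm gap to the next slice.
- pale_slice_1: Pale golden slice of toast, same size and axes, in another slot.
- pale_slice_2: The other pale golden slice, same size and axes, in the remaining slot.
- enamel_mug: White enamel mug with blue rim, 82 x 109 x 80 mm, loose, at the left; origin at the centre of its underside. A bystander.
- pepper_mill: Wooden pepper mill, 58 mm across, 170 mm tall, loose, at the back right; origin at the centre of its underside. A bystander.
Things that resemble listed ones, but are neither listed nor needed, are in the scene too. What is shaped like the tongs but green is not meant.

How it is judged:
By the outcome, as a careful person would: the job done as asked, in the order asked, and still so for the second after the job is handed in, while the arm keeps its last pose, push and grip.
It also fails if it takes over 43 s, if anything falls off the work surface, if the arm or the gripper's body presses on something with over 40 N, if the wrist force passes 120 N, or if a joint passes its speed limit or range.

ROBOT

A 6-joint arm with a two-finger parallel gripper is mounted at the origin on a cart in front of the work surface, level with it; the furniture and walls round the work are solid. World frame = base frame: x ahead of the robot, y to its left, z up, the work surface at z = 0. Lengths are in mm, angles in degrees, forces in N, time in s.
With the tool pointing down it reaches from about 350 to 850 mm from the base axis. Payload 8.1 kg.
Tool frame: the origin (TCP) lies at the very end of the fingers, on their centre line; the grasp point (between the pads) lies 19 mm behind it (r.grip_depth is the distance from the TCP to the grasp point, in mm); y points along the fingers, z is the direction in which the jaws open and shut, and the axes are right-handed (so a half turn about y gives the same grasp; the last joint's range is limited). The gripper opens to 85 mm and grips with 20 to 120 N. Pads are 22 mm wide; open, the fingers measure 114 mm over their backs; the gripper's body (76 mm by 85 mm) begins 54 mm behind the grasp point. The pads swing forward as they close: fully open they stand 13 mm farther back than shut.
Start: joints at [69.477, 7.471, 85.268, -0, 87.261, -4.893], TCP at [161.635, 577.823, 231.292] pointing down, gripper open.
Joint ranges: [-169.43, 169.43], [-51.17, 129.36], [1.28, 143.12], [-76.62, 256.62], [0, 156.53], [-152.29, 152.29]. Speed limits (degrees/s): [136.94, 136.94, 159.86, 180, 180, 180].

INTERFACE

Orientations are given as [roll, pitch, yaw] about the fixed x, y, z axes, in that order (R = Rz(yaw) Ry(pitch) Rx(roll)).
In Python, from bench import readout, eyes, r gives the robot as it stands. The module is installed in compiled form; this text tells all that it offers.
- The arm moves only by the tool move_arm, never from a script. Its argument "motion" is text: rows parted by semicolons, each of 6 numbers parted by spaces: the shift along the world's x, y, z in cm, then the turn, a rotation vector about the world's x, y, z in degrees. A call has 1 to 10 rows; each row is the pose to reach, as a shift and turn from the pose commanded when the call began; what a row does not reach only later rows make up. A row lasts 1/12 s, in which the tool goes at most 41.7 mm and 7.16 degrees, less where a joint would pass 70% of its speed; a pose out of reach is approached as far as the arm can. A call with a gripper value outside its range is refused whole. "fingers" is the finger opening in cm, from 0 to 8.54, set as the call begins (left out, the last holds). The fingers move at their own pace and stop on an object; "squeeze" is the grip in N (left out, the last holds). Time passes only in rows, so rows that repeat a pose let the fingers close. It gives the time, the measured TCP pose, the force and the opening at its end, in the units of the state.
- readout.sense(): the state, without advancing time (a new reading comes with each control period).
- eyes.snapshot(name): name is "scene" or "top" or "wrist"; returns a dict with "image" (420x560x3 uint8, blue, green, red), "fx", "fy", "cx", "cy" (pixels), "world_to_cam" (4x4, takes a point from world to camera coordinates). Camera axes: x right, y down, z forward; pixel columns grow to the right and rows downward; lengths in mm; the calibration is good to about 2 mm. The wrist camera is an equidistant fisheye: a pixel r from the principal point sees the ray r / f radians off the axis. A picture is of the moment at which its call begins. There is no depth.
- r.hand_in(): hands the job in, once; it reports no verdict.
The state is a dict: "time": time; "joint_pos": joint angles; "qd": joint speeds; "joint_efforts": joint torques, N m; "tool_pos": TCP position; "tcp_rot": TCP orientation; "ft_force": force on the tool from outside, world axes, zero at the start; "wrist_torque": the same for the moment, N m; "finger_gap": finger opening in mm.
Only numpy, scipy, OpenCV 4.12 (cv2) and the standard library are available. Lean on these libraries where they do the work, as an engineer would, in place of code of your own. Each camera call takes 0.05 s, during which the arm holds its last target. There are 200 camera calls.

## Working session

There is one attempt and no reset: what is moved stays moved. The work goes in short steps, Python scripts to look and compute and a tool call to move; the robot and the scene stay as the last step left them, time stands still between calls to the robot, and variables do not carry over. Pictures are saved under pics/ and viewed, about 8 in all and at most 12, crops included, and the job is handed in when it is done.

Besides the shell and the picture viewer there is one more tool, called as name(argument=value, ...), one argument or row to a line, values as JSON. move_arm: Moves the arm, as the interface text tells. Its arguments: {"type":"object","properties":{"motion":{"type":"string"},"fingers":{"type":"number"},"squeeze":{"type":"number"}},"required":["motion"]}

```bash
mkdir -p pics
cat > h.py <<'E'
import numpy as np, cv2
from bench import readout, eyes, r
def snap(n):
    s=eyes.snapshot(n); return s
def ray(s,u,v,fish=False):
    T=np.array(s["world_to_cam"]);R=T[:3,:3];t=T[:3,3]
    x=(u-s["cx"])/s["fx"];y=(v-s["cy"])/s["fy"]
    if fish:
        a=np.hypot(x,y); d=np.array([x/a*np.sin(a),y/a*np.sin(a),np.cos(a)]) if a>1e-9 else np.array([0,0,1.])
    else: d=np.array([x,y,1.])
    return -R.T@t, R.T@d
def onz(s,u,v,z,fish=False):
    o,d=ray(s,u,v,fish); return o+d*(z-o[2])/d[2]
def proj(s,p,fish=False):
    T=np.array(s["world_to_cam"]);q=T[:3,:3]@np.array(p,float)+T[:3,3]
    if fish:
        a=np.arctan2(np.hypot(q[0],q[1]),q[2]);n=np.hypot(q[0],q[1]); return s["cx"]+s["fx"]*a*q[0]/n, s["cy"]+s["fy"]*a*q[1]/n
    return s["cx"]+s["fx"]*q[0]/q[2], s["cy"]+s["fy"]*q[1]/q[2]
E
python3 - <<'E'
from h import *
for n in ("scene","top"):
    s=snap(n); cv2.imwrite(f"pics/{n}0.png",s["image"]); T=np.array(s["world_to_cam"]); print(n,-T[:3,:3].T@T[:3,3],s["fx"])
print(readout.sense())
E
```

```text
scene [-139.71260464 -556.82952764  768.10267136] 381.1404309442591
top [ 470.06187082  -67.37262265 1047.07313274] 414.637713176098
{'time': 0.1, 'joint_pos': array([ 6.94771917e+01,  7.51158667e+00,  8.53221507e+01, -1.55702742e-04,
        8.72613465e+01, -4.89370133e+00]), 'qd': array([-0.03819074, -0.12506602, -0.08828845, -0.0297962 ,  0.05951029,
        0.05550471]), 'joint_efforts': array([ 1.04835235e-03, -5.70960402e+01, -5.01936114e+01, -2.36993919e-04,
        8.34628270e-03, -3.56117653e-05]), 'tool_pos': array([161.46034799, 577.36258989, 230.34944842]), 'tcp_rot': array([-9.00947506e+01,  7.95641261e-03, -1.56291060e+01]), 'ft_force': array([-0.04709369, -0.67722997,  0.0885355 ]), 'wrist_torque': array([ 0.00144855, -0.03337631, -0.04987788]), 'finger_gap': 85.4409712779604}
```

View pics/scene0.png

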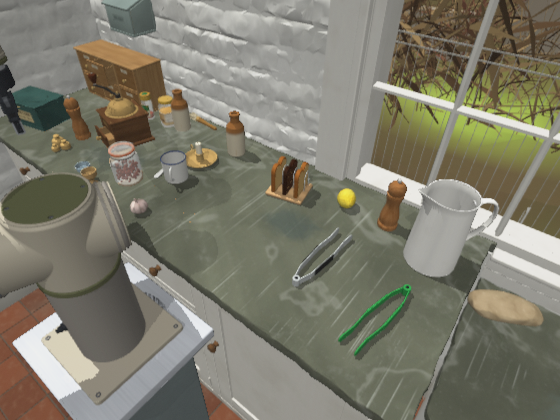

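View pics/top0.png

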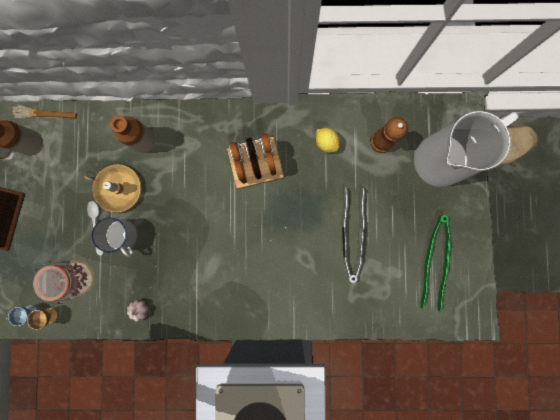

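Scene: the steel tongs' hinge is near top (353,279) with jaws at (347,188)/(364,188). The green lookalike is at (435,262) and is not meant. The rack is at (255,160), with a dark slice in the middle slot between two browner ones at (237,160) and (268,150). I'll check this in a close crop.

Run:
```python
from h import *
s=snap("top"); c=snap("scene")
a=cv2.resize(s["image"][125:195,220:290],(400,400),interpolation=cv2.INTER_CUBIC)
b=cv2.resize(s["image"][180:290,310:400],(330,400),interpolation=cv2.INTER_CUBIC)
cv2.imwrite("pics/crop1.png",np.hstack([a,b]))
im=s["image"]; hsv=cv2.cvtColor(im,cv2.COLOR_BGR2HSV)
```

```text
(no output)
```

View pics/crop1.png

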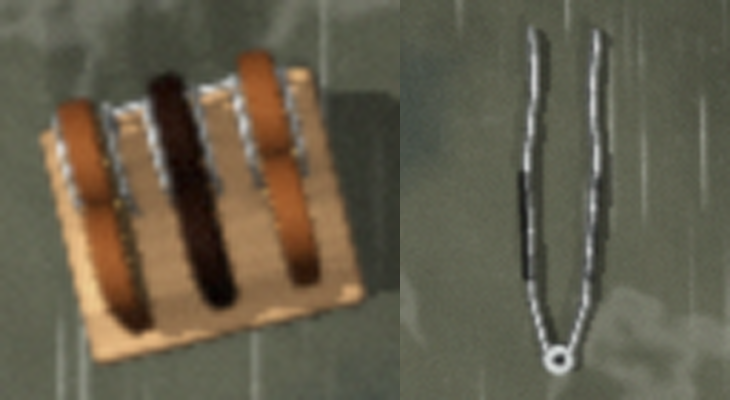

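The crop shows the dark slice in the middle slot, crop (190,190), with its front end at (218,305). Both neighbours are orange. The tongs are steel, with the ring at (558,358), jaw tips at (533,30) and (597,32), and a black pad on the left from (522,172) to (527,278).

Run:
```python
from h import *
s=snap("top")
A=lambda u,v:((u+.5)*70/400-.5+220,(v+.5)*70/400-.5+125)
B=lambda u,v:((u-400+.5)*90/330-.5+310,(v+.5)*110/400-.5+180)
P=np.array([onz(s,*A(*p),12)[:2] for p in [(45,135),(310,70),(362,297),(95,360)]])
print("board",P.round(1),P.mean(0).round(1),[np.linalg.norm(P[i]-P[i-1]).round(1) for i in range(4)])
bx=(P[0]+P[1]-P[2]-P[3])/2; by=(P[0]+P[3]-P[1]-P[2])/2
print("yaw",np.degrees(np.arctan2(bx[1],bx[0])),np.degrees(np.arctan2(-by[0],by[1])))
for z in(90,106): print("dark back/front",z,onz(s,*A(165,80),z).round(1),onz(s,*A(218,300),z).round(1))
h=onz(s,*B(558,358),24);l=onz(s,*B(533,30),24);r_=onz(s,*B(597,32),24)
m=(l+r_)/2;d=m-h;L=np.linalg.norm(d);d/=L
print("tongs",h.round(1),l.round(1),r_.round(1),"len",L,"gap",np.linalg.norm(l-r_),"yaw",np.degrees(np.arctan2(d[1],d[0])),"orig",(h+d*90).round(1),(m-d*135).round(1))
print("padends",onz(s,*B(525,172),23).round(1),onz(s,*B(526,278),23).round(1))
# hinge ring / jaws predicted in scene view for crosscheck
c=snap("scene");print([np.round(proj(c,p)) for p in(h,l,r_)])
im=cv2.cvtColor(s["image"],cv2.COLOR_BGR2HSV)
```

```text
board [[695.7  79.3]
 [723.9 -38.2]
 [622.4 -60.7]
 [595.3  57. ]] [659.3   9.3] [np.float64(102.8), np.float64(120.9), np.float64(103.9), np.float64(120.7)]
yaw 12.530885393965082 13.226477369523622
dark back/front 90 [701.1  19.1  90. ] [610.1  -2.5  90. ]
dark back/front 106 [697.2  17.6 106. ] [607.8  -3.6 106. ]
tongs [ 369.8 -229.8   24. ] [ 591.3 -216.5   24. ] [ 589.6 -259.6   24. ] len 220.81266375382236 gap 43.08902366503246 yaw -2.1444500007702065 orig [ 459.7 -233.1   24. ] [ 455.6 -233.    24. ]
padends [ 494.7 -209.8   23. ] [ 423.3 -209.4   23. ]
[array([296., 277.]), array([339., 226.]), array([352., 233.])]
```

move_arm(
  motion="4 -1.2 0 0 0 2;8 -3.5 0 0 0 6;10.5 -6.8 0 0 0 13.5;13 -10.2 0 0 0 13.5;15 -13.8 0 0 0 13.5;17 -17.4 0 0 0 13.5;19 -21 0 0 0 13.5;20 -25 0 0 0 13.5;21 -29 0 0 0 13.5;22 -33 0 0 0 13.5",
  fingers=8.5,
)

```text
time: 1.13
tool_pos: [381.0, 249.3, 231.3]
tcp_rot: [-90.0, -0.0, -2.1]
ft_force: [1.6, -0.2, -0.0]
finger_gap: 84.8
```

move_arm(
  motion="0.5 -4.1 0 0 0 0;1 -8.2 0 0 0 0;1.5 -12.3 0 0 0 0;2 -16.4 0 0 0 0;3 -20.4 0 0 0 0;4 -24.4 0 0 0 0;5 -28.4 0 0 0 0;6 -32.4 0 0 0 0;7 -36.4 0 0 0 0;7.5 -40.5 0 0 0 0",
)

```text
time: 1.97
tool_pos: [456.2, -156.0, 231.5]
tcp_rot: [-90.0, -0.1, -2.1]
ft_force: [1.3, 0.9, 1.2]
finger_gap: 85.2
```

move_arm(
  motion="0.2 -3.5 -2 0 0 0;0.2 -6 -5 0 0 0;0.2 -7.5 -8 0 0 0;0.2 -7.5 -8 0 0 0;0.2 -7.5 -8 0 0 0",
)

```text
time: 2.38
tool_pos: [456.1, -228.6, 149.2]
tcp_rot: [-89.8, 0.2, -2.2]
ft_force: [0.5, 0.1, 0.6]
finger_gap: 85.3
```

Run:
```python
from h import *
s=snap("wrist"); cv2.imwrite("pics/w1.png",s["image"])
print([np.round(proj(s,p,True)) for p in([458,-233,22],[369.8,-229.8,24],[591.3,-216.5,24],[589.6,-259.6,24],[459,-208.5,12],[457,-257.5,12])])
t=snap("top");cv2.imwrite("pics/t1.png",t["image"])
print(readout.sense()["tool_pos"])
```

```text
[array([274., 210.]), array([274., 107.]), array([296., 331.]), array([255., 331.]), array([302., 206.]), array([247., 206.])]
[ 458.45673328 -228.62637182  152.63232191]
```

View pics/w1.png

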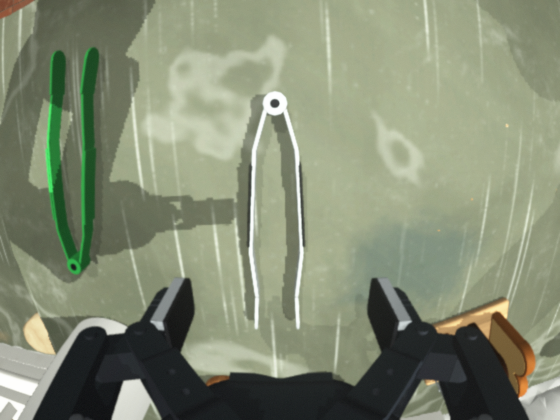

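Wrist view: steel tongs ring at (275,103), tips at (256,328) and (298,327), pads on the outsides from about row 166 to row 246. This agrees with the top view to a few px.

Run:
```python
from h import *
s=snap("wrist");im=s["image"]
h=onz(s,275,103,24,True);rr=onz(s,256.5,328,24,True);l=onz(s,298,327.5,24,True)
m=(l+rr)/2;d=m-h;L=np.linalg.norm(d);d/=L
print(h,l,rr,L,np.linalg.norm(l-rr),"yaw",np.degrees(np.arctan2(d[1],d[0])),(m-d*135).round(1),(h+90*d).round(1))
for a,b in(((250,166),(249,246)),((303,166),(304,246))): print(onz(s,*a,23,True).round(1),onz(s,*b,23,True).round(1))
dk=im.max(2)<45
for v in (185,205,225):
    c=np.where(dk[v,235:320])[0]+235; print(v,c)
print(readout.sense()["tool_pos"],readout.sense()["tcp_rot"])
```

```text
[ 369.43836137 -229.13125849   24.        ] [ 592.60739238 -214.35398448   24.        ] [ 591.84012545 -258.13912465   24.        ] 222.89899236561453 43.791862233548365 yaw -1.82928464011886 [ 457.3 -231.9   24. ] [ 459.4 -232.    24. ]
[ 421.9 -252.6   23. ] [ 496.2 -258.4   23. ]
[ 423.6 -207.4   23. ] [ 498.  -207.6   23. ]
185 []
205 []
225 []
[ 458.97152863 -228.67256357  153.34530305] [-90.07068878  -0.14965641  -2.0844743 ]
```

move_arm(
  motion="0 0 -3 0 0 0;0 0 -6 0 0 0;0 0 -9 0 0 0;0 0 -11 0 0 0;0 0 -11 0 0 0;0 0 -11 0 0 0;0 0 -11 0 0 0",
  squeeze=20,
)

```text
time: 3.12
tool_pos: [459.7, -229.4, 44.0]
tcp_rot: [-90.1, -0.2, -2.1]
ft_force: [0.2, -0.6, 0.5]
finger_gap: 85.0
```

move_arm(
  motion="-0.1 -0.3 -1.5 0 0 0;-0.1 -0.3 -3 0 0 0;-0.1 -0.3 -3.8 0 0 0;-0.1 -0.3 -3.8 0 0 0;-0.1 -0.3 -3.8 0 0 0;-0.1 -0.3 -3.8 0 0 0",
)

```text
time: 3.62
tool_pos: [457.8, -232.4, 4.8]
tcp_rot: [-90.1, -0.1, -2.1]
ft_force: [0.2, -0.1, 1.1]
finger_gap: 85.2
```

Run:
```python
from h import *
s=snap("wrist"); t=snap("scene")
cv2.imwrite("pics/w2.png",np.hstack([s["image"][40:420],]))
q=readout.sense();print(q["tool_pos"],q["tcp_rot"],q["ft_force"],q["finger_gap"])
```

```text
[ 457.74767531 -232.41261541    4.62821841] [-90.06293985  -0.10452689  -2.12597385] [-0.10704853 -0.04921929  0.60079808] 85.2790800817333
```

View pics/w2.png

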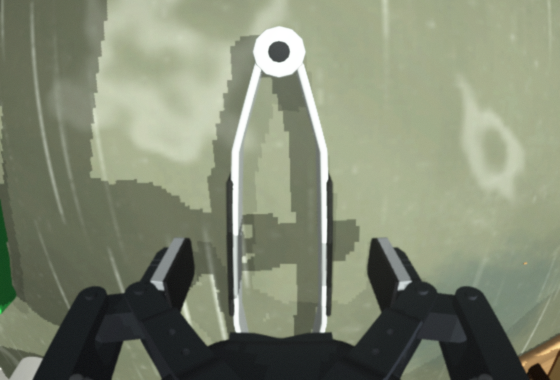

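Run:
```python
from h import *
s=snap("wrist")
for z in (-8,4.6,17.6,30): print(z,[np.round(proj(s,[457.75+dx,-232.4+dy,z],True)).tolist() for dx in(-11,11) for dy in(-42.5,42.5)])
```

```text
-8 [[200.0, 254.0], [357.0, 249.0], [206.0, 288.0], [355.0, 284.0]]
4.6 [[195.0, 265.0], [362.0, 259.0], [201.0, 301.0], [359.0, 296.0]]
17.6 [[188.0, 277.0], [369.0, 272.0], [196.0, 315.0], [365.0, 310.0]]
30 [[181.0, 291.0], [375.0, 285.0], [190.0, 330.0], [370.0, 325.0]]
```

Fingertips stand 13 mm behind the TCP when open, so there is room to go a little lower. I'll close in stages to 44 mm.

move_arm(
  motion="0 0 -0.3 0 0 0;0 0 -0.3 0 0 0;0 0 -0.3 0 0 0;0 0 -0.3 0 0 0;0 0 -0.3 0 0 0;0 0 -0.3 0 0 0",
  fingers=5.4,
  squeeze=20,
)

```text
time: 4.27
tool_pos: [456.8, -231.8, 0.3]
tcp_rot: [-90.0, 0.0, -2.1]
ft_force: [0.2, 0.5, -0.2]
finger_gap: 54.0
```

move_arm(
  motion="0 0 0 0 0 0;0 0 0 0 0 0;0 0 0 0 0 0;0 0 0 0 0 0;0 0 0 0 0 0",
  fingers=4.4,
)

```text
time: 4.68
tool_pos: [457.5, -232.2, 1.1]
tcp_rot: [-90.0, -0.1, -2.1]
ft_force: [-1.8, 1.2, 5.0]
finger_gap: 44.3
```

move_arm(
  motion="0 0 0.5 0 0 0;0 0 1.2 0 0 0;0 0 2 0 0 0;0 0 3 0 0 0;0 0 4 0 0 0;0 0 5 0 0 0;0 0 5 0 0 0;0 0 5 0 0 0",
)

```text
time: 5.35
tool_pos: [457.6, -232.4, 51.6]
tcp_rot: [-90.1, -0.1, -2.1]
ft_force: [-0.2, -0.4, -0.5]
finger_gap: 44.2
```

move_arm(
  motion="-0.3 2 0 0 0 2;-0.6 4 0 0 0 4;-1 7 0 0 0 6;-1 10 0 0 0 9;-1 13 0 0 0 12;-1 16 0 0 0 15;-1 18.3 0 0 0 15;-1 19.3 0 0 0 15;-1 19.3 0 0 0 15;-1 19.3 0 0 0 15",
)

```text
time: 6.18
tool_pos: [446.7, -38.9, 50.0]
tcp_rot: [-90.0, 0.0, 12.9]
ft_force: [0.2, -0.5, 0.0]
finger_gap: 44.0
```

Run:
```python
from h import *
s=snap("top"); w=snap("wrist")
q=readout.sense();print(q["tool_pos"],q["tcp_rot"],q["ft_force"],q["finger_gap"])
a=cv2.resize(s["image"][125:265,220:320],(430,600),interpolation=cv2.INTER_CUBIC)
b=w["image"][:, 95:465]
cv2.imwrite("pics/c2.png",np.hstack([a,cv2.copyMakeBorder(b,0,180,0,0,cv2.BORDER_CONSTANT)]))
```

```text
[446.85139509 -39.81682262  50.18977032] [-9.00224029e+01  1.18642271e-02  1.28295865e+01] [ 0.02091783 -0.03072711 -0.35985183] 44.00154375195053
```

View pics/c2.png

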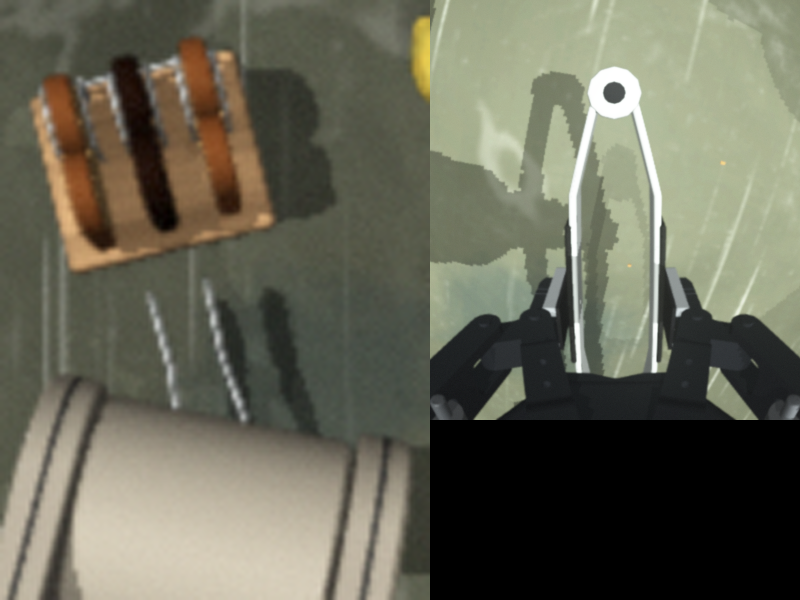

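Top crop: jaw tips at (150,293) and (206,281), pointing at the dark slice's front end at (168,228). Tongs are held level in the pads, and the jaws are open about 28 mm. Next I'll get the numbers and one zoomed look for the front edge.

Run:
```python
from h import *
s=snap("top"); c=snap("scene")
C=lambda u,v:((u+.5)/4.3-.5+220,(v+.5)*140/600-.5+125)
l=onz(s,*C(150,293),73);r_=onz(s,*C(206,281),73)
print("tips",l,r_,(l+r_)/2,np.linalg.norm(l-r_))
y=np.radians(12.83);d=np.array([np.cos(y),np.sin(y)]);n=np.array([-d[1],d[0]])
p=np.array([446.85,-39.82])
print("tip from tcp",p+d*135)
m=s["image"].max(2)<62
mm=np.zeros_like(m);mm[130:185,238:270]=1
n_,lab,st,ce=cv2.connectedComponentsWithStats((m&mm).astype(np.uint8))
k=1+st[1:,4].argmax();ys,xs=np.where(lab==k)
for v in range(ys.min(),ys.max()+1,3):
    u=xs[ys==v]; o=onz(s,u.mean(),v,106)[:2]
    print(v,u.min(),u.max(),o.round(1),"along/lat",((o-p)@d).round(1),((o-p)@n).round(1))
for z in(12,59,106): print("front low",z,((onz(s,xs[ys==ys.max()].mean(),ys.max()+.5,z)[:2]-p)@d).round(1))
for f in(610,616):
  for z in(12,106):print(f,z,np.round(proj(c,[f,-2.5,z])-np.array([260,145])))
cv2.imwrite("pics/s2.png",cv2.resize(c["image"][145:215,260:330],(560,560),interpolation=cv2.INTER_CUBIC))
```

```text
tips [574.8175613   6.3197411  73.       ] [581.26566658 -24.48977871  73.        ] [578.04161394  -9.0850188   73.        ] 31.477048344449997
tip from tcp [578.47948445  -9.84202768]
137 249 250 [700.9  15.2] along/lat 259.9 -2.7
140 245 252 [693.9  17.5] along/lat 253.6 1.1
143 247 252 [686.9  15.2] along/lat 246.3 0.4
146 247 253 [679.9  14.1] along/lat 239.2 0.8
149 248 254 [672.9  11.8] along/lat 231.9 0.1
152 249 255 [665.9   9.5] along/lat 224.6 -0.6
155 250 256 [658.9   7.2] along/lat 217.2 -1.3
158 250 256 [652.    7.2] along/lat 210.4 0.3
161 251 257 [645.    4.9] along/lat 203.1 -0.4
164 252 257 [638.1   3.8] along/lat 196.1 0.0
167 253 258 [631.1   1.5] along/lat 188.8 -0.7
170 253 259 [6.242e+02 3.000e-01] along/lat 181.8 -0.2
173 254 260 [617.2  -2. ] along/lat 174.5 -0.9
176 255 261 [610.3  -4.2] along/lat 167.2 -1.6
front low 12 175.8
front low 59 168.6
front low 106 161.4
610 12 [23. 51.]
610 106 [24. 27.]
616 12 [24. 50.]
616 106 [25. 26.]
```

View pics/s2.png

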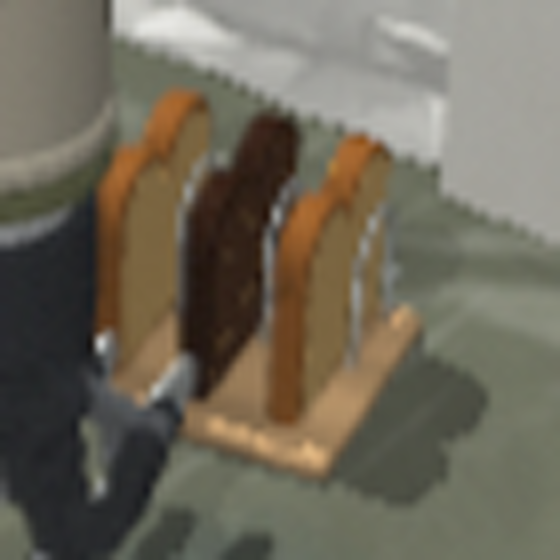

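The slice's lower front edge lies about 174 mm ahead of the tongs' origin, and board and rear-edge checks give 173–175. The lateral error is under 1 mm. Needed advance: about 69 mm along (0.975, 0.222).

move_arm(
  motion="1 0.22 0 0 0 0;2 0.45 0 0 0 0;3 0.68 0 0 0 0;3.9 0.88 0 0 0 0;4.5 1.02 0 0 0 0;4.5 1.02 0 0 0 0",
)

```text
time: 6.88
tool_pos: [492.9, -29.0, 50.5]
tcp_rot: [-90.0, -0.0, 12.8]
ft_force: [-0.6, 0.6, -0.9]
finger_gap: 43.9
```

move_arm(
  motion="0.7 0.16 0 0 0 0;1.4 0.32 0 0 0 0;2 0.46 0 0 0 0;2.2 0.5 0 0 0 0;2.2 0.5 0 0 0 0;2.2 0.5 0 0 0 0",
)

```text
time: 7.38
tool_pos: [513.8, -23.6, 50.2]
tcp_rot: [-90.0, 0.0, 12.9]
ft_force: [-0.4, 0.6, -0.6]
finger_gap: 43.9
```

Run:
```python
from h import *
s=snap("top"); c=snap("scene")
q=readout.sense();print(q["tool_pos"],q["tcp_rot"],q["ft_force"],q["finger_gap"])
a=cv2.resize(s["image"][125:225,220:290],(400,571),interpolation=cv2.INTER_CUBIC)
b=cv2.resize(c["image"][145:245,260:330],(400,571),interpolation=cv2.INTER_CUBIC)
cv2.imwrite("pics/c3.png",np.hstack([a,b]))
```

```text
[513.49258964 -23.6316618   50.16210206] [-8.99938042e+01  2.50586538e-02  1.28764168e+01] [ 0.11036293 -0.43130901 -0.85724973] 43.94922179668658
```

View pics/c3.png

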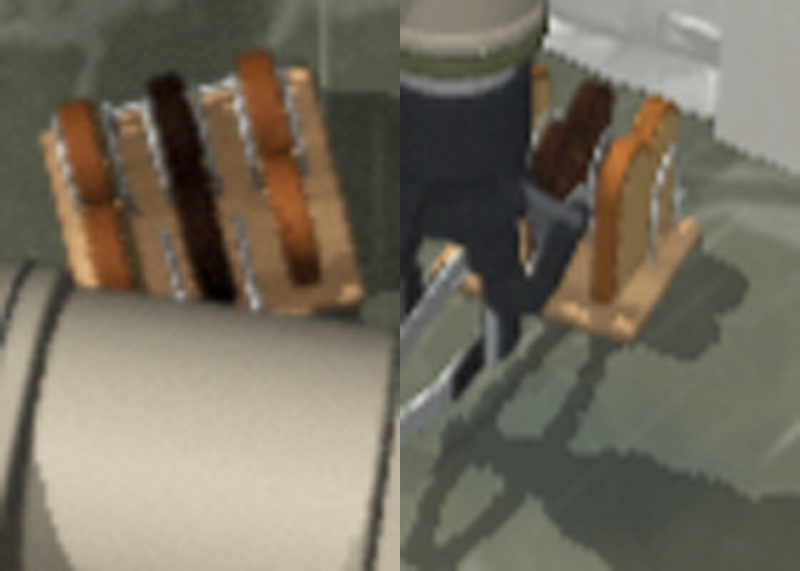

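The jaws straddle the dark slice, with tips at (165,232) and (240,218) on either side of it. The force readings show no contact, and the depth is about 30 mm. Closing now.

move_arm(
  motion="0 0 0 0 0 0;0 0 0 0 0 0;0 0 0 0 0 0;0 0 0 0 0 0",
  fingers=4.0,
  squeeze=20,
)

```text
time: 7.82
tool_pos: [513.7, -23.7, 50.3]
tcp_rot: [-90.0, -0.0, 12.9]
ft_force: [-0.1, -0.6, -0.8]
finger_gap: 40.5
```

move_arm(
  motion="0 0 0 0 0 0;0 0 0 0 0 0;0 0 0 0 0 0;0 0 0 0 0 0;0 0 0 0 0 0;0 0 0 0 0 0",
  fingers=3.3,
  squeeze=35,
)

```text
time: 8.32
tool_pos: [513.8, -23.7, 50.3]
tcp_rot: [-90.0, 0.0, 12.9]
ft_force: [0.2, -0.2, 1.2]
finger_gap: 36.8
```

move_arm(
  motion="0 0 0.2 0 0 0;0 0 0.5 0 0 0;0 0 0.9 0 0 0;0 0 1.4 0 0 0;0 0 2 0 0 0;0 0 2.6 0 0 0;0 0 3 0 0 0;0 0 3 0 0 0",
)

```text
time: 8.98
tool_pos: [514.8, -23.8, 81.9]
tcp_rot: [-90.0, -0.1, 12.9]
ft_force: [0.5, -1.0, -1.3]
finger_gap: 37.0
```

Run:
```python
from h import *
s=snap("top"); c=snap("scene")
q=readout.sense();print(q["tool_pos"],q["ft_force"],q["finger_gap"])
a=cv2.resize(s["image"][125:225,220:290],(400,571),interpolation=cv2.INTER_CUBIC)
b=cv2.resize(c["image"][145:245,260:330],(400,571),interpolation=cv2.INTER_CUBIC)
cv2.imwrite("pics/c4.png",np.hstack([a,b]))
```

```text
[514.06440736 -23.70582279  80.64847609] [-0.10053176 -1.36856778 -1.82011796] 37.156477346288106
```

View pics/c4.png

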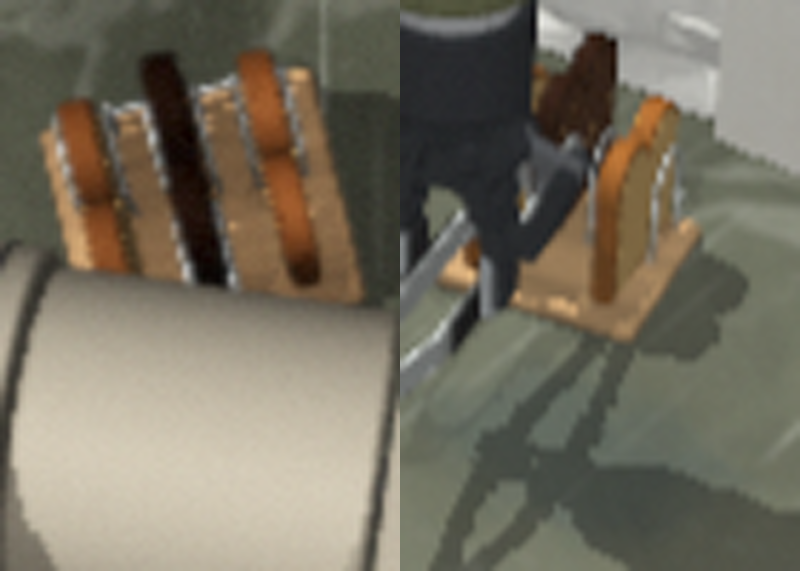

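The slice rises with the jaws: its top is at (597,35) against (592,85) before. It stays upright and the pale slices haven't moved. Continuing the lift.

move_arm(
  motion="0 0 0.5 0 0 0;0 0 1.2 0 0 0;0 0 2.2 0 0 0;0 0 3.2 0 0 0;0 0 4.2 0 0 0;0 0 5.2 0 0 0;0 0 6 0 0 0;0 0 6.6 0 0 0;0 0 7 0 0 0;0 0 7 0 0 0",
)

```text
time: 9.92
tool_pos: [514.4, -23.8, 151.5]
tcp_rot: [-90.0, -0.1, 12.9]
ft_force: [0.4, -0.4, -1.0]
finger_gap: 36.6
```

move_arm(
  motion="0 0 0 0 0 0;0 0 0 0 0 0;0 0 0 0 0 0;0 0 0 0 0 0;0 0 0 0 0 0;0 0 0 0 0 0;0 0 0 0 0 0;0 0 0 0 0 0;0 0 0 0 0 0;0 0 0 0 0 0",
)

```text
time: 10.75
tool_pos: [513.8, -23.7, 150.3]
tcp_rot: [-90.0, -0.0, 12.9]
ft_force: [0.4, -0.4, -0.6]
finger_gap: 36.9
```

Run:
```python
from h import *
s=snap("top"); c=snap("scene")
q=readout.sense();print(q["time"],q["tool_pos"],q["ft_force"],q["finger_gap"],abs(q["qd"]).max())
a=cv2.resize(s["image"][100:240,150:290],(400,400),interpolation=cv2.INTER_CUBIC)
b=cv2.resize(c["image"][105:245,230:370],(400,400),interpolation=cv2.INTER_CUBIC)
cv2.imwrite("pics/c5.png",np.hstack([a,b]))
```

```text
10.85 [513.80734261 -23.65416306 150.30560214] [-0.36654786  0.75154447 -0.77342123] 36.56125509403125 0.18509090916451912
```

View pics/c5.png

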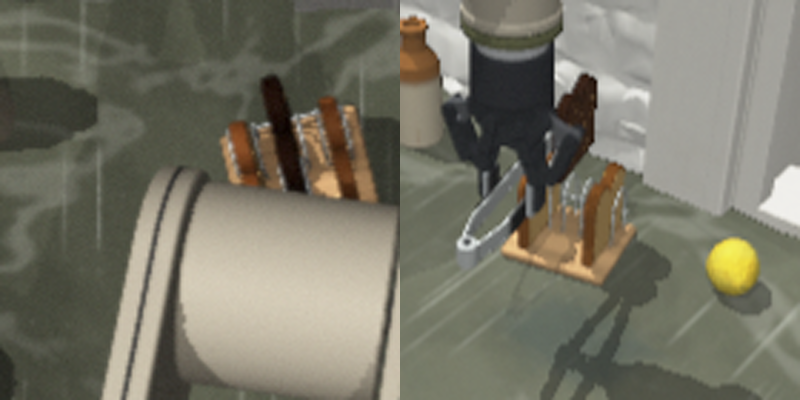

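Run:
```python
from h import *
c=snap("scene")
P=lambda x,z:np.round((np.array(proj(c,[617+.975*x,-2+.222*x,z]))-[230,105])*400/140+[400,0])
print("rear bottom",P(90,112),"rear top",P(80,200),"mid top",P(60,206),"hoop top back", P(88,77))
```

```text
rear bottom [591. 141.] rear top [591.  74.] mid top [584.  78.] hoop top back [589. 168.]
```

The rear bottom corner is seen at about (592,138) and predicted at (591,141) for an upright slice lifted 100 mm. It has not tilted and is clear of the hoops.

```bash
python3 -c "
from bench import r
print(r.hand_in())"
```

```text
the job is handed in; nothing more can be done
None
```

The dark slice is out of the rack and held up, motionless, in the tongs, and the job is handed in at about 11 s of the 43 s.

- **Tongs:** I picked up the steel pair by its pads and carried it at 44 mm, so the jaws stayed open. The green lookalike was left alone.
- **Grip:** I brought the jaws in about 30 mm over the front edge of the dark slice in the middle slot, with no contact showing in the force readings. I then closed them with a 35 N squeeze and lifted 100 mm.
- **Last checks:**
  - The slice's underside is at about 112 mm, against 77 mm for the hoops.
  - Its rear bottom corner appears within 3 pixels (crop enlarged about 2.9×) of where an upright slice should be.
  - Both pale slices are still standing in the rack.
  - The arm's forces stayed low, at most about 5 N at the readings.
- **Less certain:**
  - The gripper reads 36.6–37 mm rather than the expected 38 mm, though the slice clearly rose with the jaws.
  - I measured the rack board about 4 mm smaller than stated.
  - I did not re-picture the mug and pepper mill at the end; the arm's path stayed clear of both.

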